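# Set the dough sheeter's gap with its removable crank

### The job

Fit the long crank with the square hub fully down onto the square shaft on top of the dough sheeter, and turn it clockwise (seen from above) as far as it goes, so that the rollers close to their thinnest setting. Then lift the crank off again and lay it flat on the wooden board.

Things in the scene. Friction and masses are not known exactly. Their poses are not given: they have to be found in the camera images.
- crank_hub (a point): Centre of the loose steel crank's hub: block 34 x 34 mm, 50 tall (this point 25 above its flat underside), faces square to x and y, 19 mm square hole through along z (up). A bar 18 wide, 8 thick, flush with the underside, runs along +x to 107 mm; black knob 24 across, 94 mm out, top 53 above the underside. 0.32 kg. A smaller crank with a round 29 mm hub lies about: not needed.
- shaft_foot (a point): On the axis of the sheeter's upright shaft, atop its 38 mm round collar, where the hub's underside rests when home. Shaft 16 x 16 mm, faces square to x and y, 35 tall (top 9 a cone to 8 across). Turns with it; thin pointer along -x, 52 long. Crank fits in 4 directions; play 1.5 mm a side, 12 degrees. Collar is 8 mm over a 116 mm dial on the 124 x 206 mm top (131 high) of a fixed machine.
- gap (a joint): Turn of that shaft in rad, growing clockwise seen from above: 0 the widest setting, 1.4 the end stop (thinnest setting). It stays where it is left; stiff by friction, about 0.15 N m.
- board_top (a point): Centre of the top face of the plain wooden board, fixed on the worktop: 160 mm along its x, 250 mm along its y, 14 mm thick, z up.
There are look-alikes about, which are no part of the job. What is shaped like the part that bears crank_hub but blue or orange is not meant.

How it is judged:
On the way, in this order (a step that is already met when the one before it is completed fails the run):
1. the crank is fully home on the square shaft, before the shaft has been turned to its stop (horizontal distance between crank_hub and shaft_foot below 0.008 m and z of crank_hub in the frame of shaft_foot below 0.031 m and angle between the z axis of crank_hub and the z axis of shaft_foot, either way round below 0.17 rad and value of joint gap below 1.2 rad), for 0.2 s.
2. with the crank still on it, the shaft is turned clockwise to its stop (horizontal distance between crank_hub and shaft_foot below 0.01 m and z of crank_hub in the frame of shaft_foot below 0.045 m and value of joint gap above 1.2 rad), for 0.1 s.
At the end, for the whole second after the job is handed in: The shaft stands within 0.2 rad of its clockwise stop (joint above 1.2 of 1.4 rad), and the crank lies flat on the board: hub axis inside the board's edges, hub centre 18 to 32 mm above the board's top, tilted less than 0.17 rad (10 degrees) (value of joint gap above 1.2 rad and x of crank_hub in the frame of board_top between -0.08 and 0.08 m and y of crank_hub in the frame of board_top between -0.125 and 0.125 m and z of crank_hub in the frame of board_top between 0.018 and 0.032 m and angle between the z axis of crank_hub and the z axis of board_top, either way round below 0.17 rad); the robot touches nothing.
It also fails if it takes over 54 s, if anything falls off the work surface, if the arm or the gripper's body presses on something with over 40 N, if the wrist force passes 120 N, or if a joint passes its speed limit or range.

### The arm

A 6-joint arm with a two-finger parallel gripper is mounted at the origin on the work surface. World frame = base frame: x ahead of the robot, y to its left, z up, the work surface at z = 0. Lengths are in m, angles in rad, forces in N, time in s.
With the tool pointing down it reaches from about 0.375 to 0.9 m from the base axis. Payload 3.1 kg.
Tool frame: the origin (TCP) lies between the finger pads; the fingertips stand 8 mm ahead of it and the grasp point (between the pads) lies 11 mm behind it; z points along the fingers, y is the line along which they close (so a half turn about z gives the same grasp; the last joint's range is limited). The gripper opens to 85 mm and grips with 20 to 120 N. Pads are 22 mm wide; open, the fingers measure 114 mm over their backs; the gripper's body (76 mm by 85 mm) begins 54 mm behind the grasp point. The pads swing forward as they close: fully open they stand 13 mm farther back than shut.
Start: joints at [0.925, 0.527, 1.433, -0, 1.181, -0.178], TCP at [0.281, 0.558, 0.211] pointing down, gripper open.
Joint ranges: [-3.08, 3.08], [-0.75, 2.2], [0.22, 2.44], [-1.43, 4.57], [0, 2.65], [-2.85, 2.85]. Speed limits (rad/s): [2.79, 2.79, 3.14, 3.14, 3.14, 3.14].

### API

Orientations are given as a unit quaternion [x, y, z, w].
In Python, from station import readout, cams, sign_off gives the robot as it stands.
- The arm moves only by the tool send_rows, never from a script. Its argument "commands" is text: rows parted by semicolons, each of 5 numbers parted by spaces: the finger opening in mm, from 0 to 85.4, then the shift along the tool's x, y, z each as a share of 0.02 m, from -1 to 1, then the turn about the tool's z as a share of 4 degrees, from -1 to 1. In form: grip dx dy dz spin; .... A call has 1 to 20 rows; each row shifts and turns the commanded pose from where the row before left it, along the tool's axes as they then stand; what a row does not reach is not made up. A row lasts 1/12 s, in which the tool goes at most 41.7 mm and 7.16 degrees, less where a joint would pass 70% of its speed; a pose out of reach is approached as far as the arm can. A call with a number of a shift or a turn outside -1 to 1 is refused whole. A call with a gripper value outside its range is refused whole. The fingers move at their own pace and stop on an object; "grip_force" is the grip in N (left out, the last holds). Time passes only in rows, so rows that do not move let the fingers close. It gives the time, the measured TCP pose, the force, the opening and the grip force at its end, in the units of the state.
- readout.sense(): the state, without advancing time (a new reading comes with each control period).
- cams.snapshot(name): name is "scene" or "top" or "wrist"; returns a dict with "pixels" (420x560x3 uint8, red, green, blue), "intrinsics" (3x3 intrinsics, pixels), "dist" ([k1, k2, p1, p2, k3] as OpenCV has them; the pictures are not rectified), "eye" and "rotation" of the camera in the world. Camera axes: x right, y down, z forward; pixel columns grow to the right and rows downward; lengths in m; the calibration is good to about 2 mm. A picture is of the moment at which its call begins. There is no depth.
- sign_off(): hands the job in; it is judged then, once.
The state is a dict: "t": time; "q": joint angles; "qd": joint speeds; "tau": joint torques, N m; "tcp_pos": TCP position; "tool_rot": TCP orientation; "force": force on the tool from outside, world axes, zero at the start; "ft_torque": the same for the moment, N m; "finger_gap": opening from 0.0 (shut) to 1.0 (fully open); "gripper_force": force on a finger pad.
Only numpy, scipy, OpenCV 4.12 (cv2) and the standard library are available. Lean on these libraries where they do the work, as an engineer would, in place of code of your own. Each camera call takes 0.05 s, during which the arm holds its last target. There are 200 camera calls.

## Working session

There is one attempt and no reset: what is moved stays moved. The work goes in short steps, Python scripts to look and compute and a tool call to move; the robot and the scene stay as the last step left them, time stands still between calls to the robot, and variables do not carry over. Pictures are saved under pics/ and viewed, at most 10 in all, crops included, and the job is handed in when it is done.

Besides the shell and the picture viewer there is one more tool, called after ">>>" as name(argument=value, ...), one argument or row to a line, values as JSON. send_rows: Moves the arm, as the interface text tells. Its arguments: {"type":"object","properties":{"commands":{"type":"string"},"grip_force":{"type":"number"}},"required":["commands"]}

```bash
mkdir -p pics; ls
python3 - <<'E'
from station import readout,cams
import cv2,numpy as np,pickle
s=readout.sense();print(s['t'],s['tcp_pos'],s['tool_rot'],s['finger_gap'])
d={}
for n in('scene','top'):
    c=cams.snapshot(n);d[n]=c;cv2.imwrite(f'pics/{n}0.png',c['pixels'][:,:,::-1])
    print(n,c['eye'],c['rotation'],c['intrinsics'],c['dist'])
pickle.dump(d,open('d0.pkl','wb'))
E
```

```text
pics
0.0 [0.28074443 0.55754468 0.21023705] [ 2.31268721e-01  9.72889310e-01 -9.83105498e-04 -4.50524908e-04] 1.004732448497222
scene [ 1.16108491 -0.03408615  1.0620827 ] [ 0.61710526  0.72393706 -0.23039532 -0.20497376] [[494.34197471   0.         279.05186197]
 [  0.         494.34197471 210.24587698]
 [  0.           0.           1.        ]] [0.02505763 0.         0.         0.         0.        ]
top [ 0.24627749 -0.11186825  1.34161408] [ 0.71127191 -0.6967575   0.06314063 -0.06807727] [[532.97578692   0.         284.31620955]
 [  0.         532.97578692 211.24882097]
 [  0.           0.           1.        ]] [-0.20439848  0.          0.          0.          0.        ]
```

View pics/top0.png

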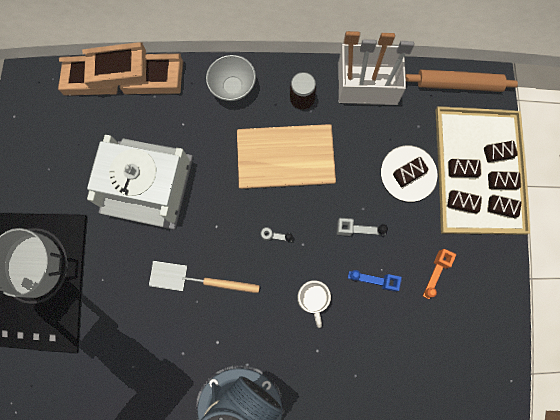

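View pics/scene0.png

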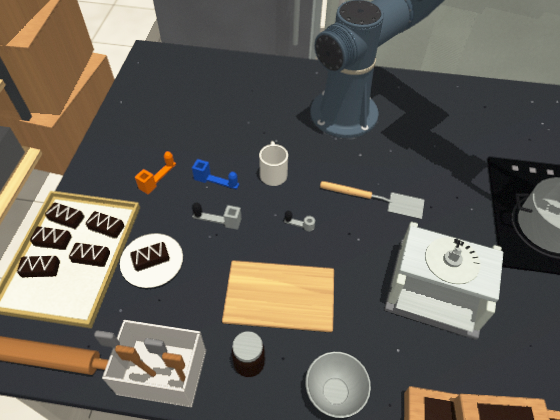

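The top view shows four crank-like things: a steel square-hub crank at (346,227), a small round-hub crank at (267,233), a blue one at (375,280) and an orange one at (440,272). The steel one with the square hub and long bar fits the description. The sheeter's shaft is at about (131,170) and the board is centred near (286,156). I'll confirm with an enlarged crop.

```bash
cat > h.py <<'E'
import cv2,numpy as np
from scipy.spatial.transform import Rotation as R
def ray(c,px):
    u=cv2.undistortPoints(np.array(px,float).reshape(-1,1,2),c['intrinsics'],np.array(c['dist']))[:,0]
    d=np.c_[u,np.ones(len(u))]; Rm=np.array(c['rotation'])
    Rm=R.from_quat(Rm).as_matrix() if Rm.size==4 else Rm
    return np.array(c['eye']),d@Rm.T
def plane(c,px,z):
    e,d=ray(c,px); return e+d*((z-e[2])/d[:,2])[:,None]
def tri(c1,p1,c2,p2):
    A=[];b=[]
    for c,p in((c1,p1),(c2,p2)):
        e,d=ray(c,[p]);d=d[0]/np.linalg.norm(d[0]);P=np.eye(3)-np.outer(d,d);A.append(P);b.append(P@e)
    x,r,_,_=np.linalg.lstsq(np.vstack(A),np.hstack(b),rcond=None);return x,r
def proj(c,X):
    Rm=R.from_quat(c['rotation']).as_matrix();e=np.array(c['eye'])
    rv=cv2.Rodrigues(Rm.T)[0]
    return cv2.projectPoints(np.array(X,float).reshape(-1,3),rv,-Rm.T@e,c['intrinsics'],np.array(c['dist']))[0][:,0]
E
python3 - <<'E'
import pickle,cv2,numpy as np
from h import *
d=pickle.load(open('d0.pkl','rb'));t=d['top'];s=d['scene']
def crop(c,x,y,w,h,k):return cv2.resize(np.ascontiguousarray(c['pixels'][y:y+h,x:x+w,::-1]),None,fx=k,fy=k,interpolation=cv2.INTER_CUBIC)
a=np.hstack([crop(t,330,205,64,48,6),crop(t,80,130,64*1,48,6)[:, :384]])
b=np.hstack([crop(s,185,195,64,48,6),crop(s,420,228,64,48,6)])
cv2.imwrite('pics/crop1.png',np.vstack([a,b]))
print(plane(t,[(346,227),(383,230)],.05),plane(t,[(131,170)],.17))
print(plane(t,[(237,128),(332,124),(335,184),(239,188)],.014))
E
```

```text
[[ 0.45267358 -0.25265083  0.05      ]
 [ 0.44687643 -0.3444733   0.05      ]] [[0.55655531 0.25600508 0.17      ]]
[[ 0.71606054  0.02924547  0.014     ]
 [ 0.73204972 -0.22052848  0.014     ]
 [ 0.56946984 -0.22834464  0.014     ]
 [ 0.55401946  0.01743159  0.014     ]]
```

View pics/crop1.png

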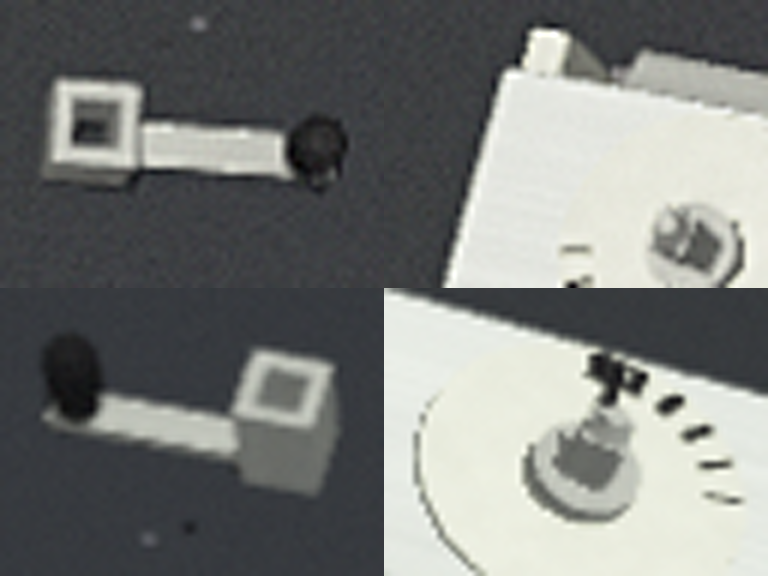

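The crop confirms the steel crank with its square see-through hub, hub top at about (346,225) in the top view and (232,211) in the scene view. The shaft collar is at about (131.6,171) in top and (453,258) in scene, with the pointer toward the robot. Next: triangulation.

Run:
```python
import pickle
from h import *
np.set_printoptions(precision=4,suppress=True)
d=pickle.load(open('d0.pkl','rb'));t=d['top'];s=d['scene']
f=lambda x,y,cx,cy:((x+.5)/6-.5+cx,(y+.5)/6-.5+cy)
T=lambda x,y:f(x,y,330,205);S=lambda x,y:f(x,y-288,185,195)
T2=lambda x,y:f(x-384,y,80,130);S2=lambda x,y:f(x-384,y-288,420,228)
print('hubtop',tri(t,T(97,121),s,S(285,383)))
print('hole',tri(t,T(97,120),s,S(286,388)))
print('knobtop',tri(t,T(318,138),s,S(70,350)))
print('collar',tri(t,T2(694,246),s,S2(583,468)))
print('shafttop',tri(t,T2(672,222),s,S2(609,415)))
q=plane(t,[T(55,80),T(143,82),T(138,162),T(50,162)],.05);print(q,q.mean(0))
q=plane(s,[S(253,350),S(335,362),S(318,415),S(235,405)],.05);print(q,q.mean(0))
b=plane(t,[T(143,125),T(285,133),T(143,166),T(283,175)],.008);print('bar',b)
print('collar plane',plane(t,[T2(694,246)],.14),plane(s,[S2(583,468)],.14))
# masks for board and dial
hsv=cv2.cvtColor(t['pixels'],cv2.COLOR_RGB2HSV)
m=cv2.inRange(hsv,(8,50,120),(28,200,255));m[:110]=0;m[200:]=0
c=max(cv2.findContours(m,0,2)[0],key=cv2.contourArea);r=cv2.minAreaRect(c);B=plane(t,cv2.boxPoints(r),.014);print('board',B,B.mean(0))
```

```text
hubtop (array([ 0.4575, -0.2512,  0.0541]), array([0.]))
hole (array([ 0.4583, -0.2511,  0.0516]), array([0.]))
knobtop (array([ 0.4529, -0.3441,  0.0505]), array([0.]))
collar (array([0.5629, 0.264 , 0.1403]), array([0.]))
shafttop (array([0.5629, 0.2624, 0.1763]), array([0.]))
[[ 0.475  -0.2347  0.05  ]
 [ 0.4749 -0.271   0.05  ]
 [ 0.4416 -0.2689  0.05  ]
 [ 0.4409 -0.2328  0.05  ]] [ 0.4581 -0.2518  0.05  ]
[[ 0.44   -0.2686  0.05  ]
 [ 0.4405 -0.2332  0.05  ]
 [ 0.4686 -0.2347  0.05  ]
 [ 0.4692 -0.2699  0.05  ]] [ 0.4546 -0.2516  0.05  ]
bar [[ 0.4638 -0.2762  0.008 ]
 [ 0.4615 -0.3369  0.008 ]
 [ 0.4463 -0.2761  0.008 ]
 [ 0.4435 -0.3359  0.008 ]]
collar plane [[0.5631 0.2647 0.14  ]] [[0.5628 0.2635 0.14  ]]
board [[ 0.714   0.0331  0.014 ]
 [ 0.7331 -0.221   0.014 ]
 [ 0.5727 -0.2291  0.014 ]
 [ 0.5544  0.0184  0.014 ]] [ 0.6436 -0.0997  0.014 ]
```

>>> send_rows(
  commands="85 0 0 -1 1;85 0 0 -1 1;85 0 0 -1 1;85 0 0 -1 1;85 0 0 -1 1;85 0 0 0 1;85 0 0 0 1;85 0 0 0 1;85 0 0 0 1;85 0 0 0 1;85 0 0 0 1;85 0 0 0 1;85 0 0 0 1;85 0 0 0 1;85 0 0 0 1;85 0 0 0 1;85 0 0 0 0.45",
)

```text
t: 1.52
tcp_pos: [0.281, 0.5578, 0.3105]
tool_rot: [0.724, 0.69, -0.001, 0.0]
force: [0.3, 0.4, 0.1]
finger_gap: 0.995
gripper_force: 0.0
```

>>> send_rows(
  commands="85 -1 1 0 0;85 -1 1 0 0;85 -1 1 0 0;85 -1 1 0 0;85 -1 1 0 0;85 -1 1 0 0;85 -1 1 0 0;85 -1 1 0 0;85 -1 1 0 0;85 -1 1 0 0;85 -1 1 0 0;85 -1 0.5 0 0;85 -1 0 0 0;85 -1 0 0 0",
)

```text
t: 2.68
tcp_pos: [0.4989, 0.2668, 0.3104]
tool_rot: [0.723, 0.691, -0.001, -0.0]
force: [-0.2, 0.2, -0.3]
finger_gap: 0.998
gripper_force: 0.0
```

Run:
```python
from station import readout,cams
from h import *
import pickle
s=readout.sense();print(s['t'],s['tcp_pos'],s['tool_rot'],s['q'],s['force'])
c=cams.snapshot('wrist');pickle.dump(c,open('w1.pkl','wb'));cv2.imwrite('pics/w1.png',c['pixels'][:,:,::-1])
print(c['eye'],c['rotation'],c['intrinsics'],c['dist'],proj(c,[[.563,.264,.14],[.563,.264,.175]]))
```

```text
2.6833 [0.49891229 0.26679879 0.31037873] [ 7.22963946e-01  6.90885403e-01 -6.31150816e-04 -3.07839564e-04] [ 2.93606439e-01  3.46466986e-01  1.45345020e+00 -2.20747068e-05
  1.34307975e+00  3.38981251e-01] [-0.1693473   0.22004918 -0.25000554]
[0.50291514 0.33318588 0.47219502] [ 0.99108156 -0.02214159 -0.00342571  0.13135966] [[325.32300668   0.         280.11608727]
 [  0.         325.32300668 213.01216987]
 [  0.           0.           1.        ]] [-0.03109776  0.          0.          0.          0.        ] [[341.11332222 191.47821658]
 [347.84106111 198.82886199]]
```

View pics/w1.png

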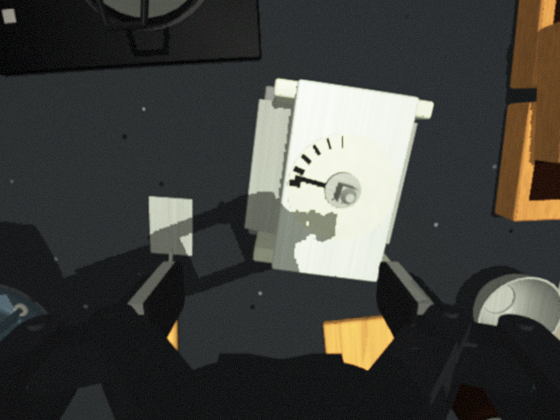

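The wrist picture shows the collar at about (343,189) and the pointer running left to about (290,181). Measure both by masks.

Run:
```python
from h import *
import pickle
np.set_printoptions(precision=4,suppress=True)
c=pickle.load(open('w1.pkl','rb'));g=cv2.cvtColor(c['pixels'],cv2.COLOR_RGB2GRAY)
x0,y0=280,130;G=g[y0:225,x0:380]
m=(G<60).astype('uint8');n,l,st,ce=cv2.connectedComponentsWithStats(m,connectivity=8)
for i in range(1,n):
    if st[i,4]<5:continue
    p=np.argwhere(l==i)[:,::-1]+[x0,y0];w=plane(c,p,.137)[:,:2];mu=w.mean(0);U=np.linalg.svd(w-mu)[2][0]
    print(st[i],p.mean(0),mu,np.degrees(np.arctan2(U[1],U[0])),np.degrees(np.arctan2(*(mu-[.563,.264])[::-1])))
k=cv2.resize(np.ascontiguousarray(c['pixels'][150:225,280:380,::-1]),None,fx=8,fy=8,interpolation=cv2.INTER_CUBIC);cv2.imwrite('pics/w1c.png',k)
# machine top edges
mm=(g>190).astype('uint8');mm[:, :250]=0;mm[300:]=0;mm[:,450:]=0
ct=max(cv2.findContours(mm,0,2)[0],key=cv2.contourArea);r=cv2.minAreaRect(ct);print(plane(c,cv2.boxPoints(r),.131))
```

```text
[34 16  5  8 13] [316.0769 149.5385] [0.538  0.3079] -61.25351477838159 119.66493804898323
[23 25  7  8 22] [306.     158.6818] [0.5275 0.2991] -45.175444036445924 135.2688195185112
[15 37  8  7 29] [298.4828 169.931 ] [0.5195 0.288 ] -29.311600769746583 151.15172832065377
[ 10  46  35  11 136] [304.3235 181.4926] [0.5252 0.2756] -7.241729264081322 162.86318882896
[[0.4596 0.1836 0.131 ]
 [0.5011 0.3807 0.131 ]
 [0.657  0.3525 0.131 ]
 [0.6398 0.1456 0.131 ]]
```

View pics/w1c.png

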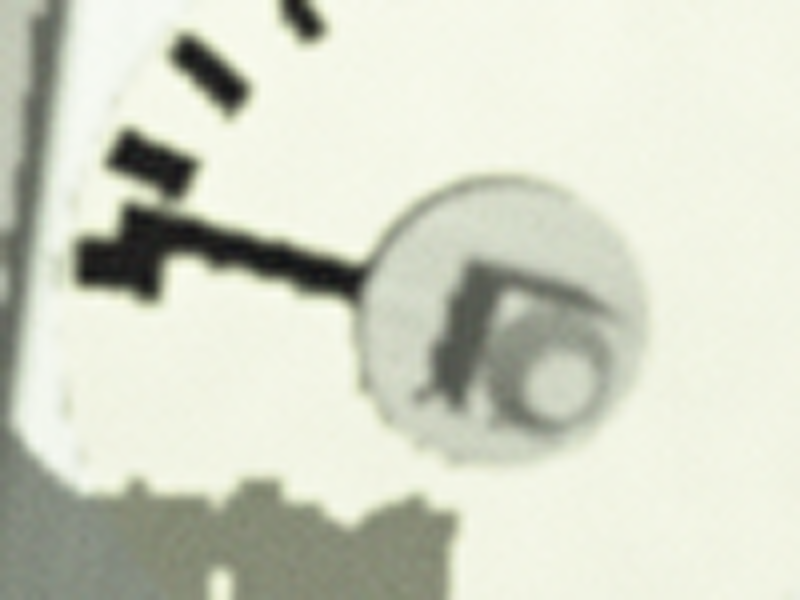

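>>> send_rows(
  commands="85 -1 -0.9 0 0;85 -1 0 0 0;85 -1 0 0 0;85 -1 0 0 0;85 -1 0 0 0;85 -1 0 0 0;85 -1 0 0 0;85 -1 0 0 0;85 -1 0 0 0;85 -1 0 0 0;85 -1 0 0 0;85 -1 0 0 0;85 -1 0 0 0;85 -1 0 0 0;85 -1 0 0 0;85 -1 0 0 0;85 -1 0 0 0;85 -1 0 0 0;85 -1 0 0 0;85 -1 0 0 0",
)

```text
t: 4.4
tcp_pos: [0.4625, -0.1312, 0.3109]
tool_rot: [0.723, 0.691, -0.0, -0.0]
force: [0.3, 0.5, 0.5]
finger_gap: 0.999
gripper_force: 0.0
```

>>> send_rows(
  commands="85 -1 0 1 0;85 -1 0 1 0;85 -1 0 1 0;85 -1 0 1 0;85 -1 0 1 0;85 -1 0 1 0;85 0 0 1 0;85 0 0 0 0;85 0 0 0 0",
)

```text
t: 5.15
tcp_pos: [0.4566, -0.2497, 0.1702]
tool_rot: [0.723, 0.691, -0.0, -0.002]
force: [0.2, -0.0, 0.4]
finger_gap: 0.996
gripper_force: 0.0
```

Run:
```python
from station import readout,cams
from h import *
import pickle
s=readout.sense();print(s['t'],s['tcp_pos'],s['tool_rot'],s['force'])
c=cams.snapshot('wrist');pickle.dump(c,open('w2.pkl','wb'));cv2.imwrite('pics/w2.png',c['pixels'][:,:,::-1])
print(proj(c,[[.457,-.2515,.05],[.457,-.2515,0]]))
```

```text
5.15 [ 0.45664007 -0.24966608  0.17017184] [ 7.22786156e-01  6.91068921e-01 -5.94549672e-05 -1.97858323e-03] [ 0.24284381 -0.00862043  0.40979697]
[[279.97653422 205.01704554]
 [280.12073851 193.7863432 ]]
```

View pics/w2.png

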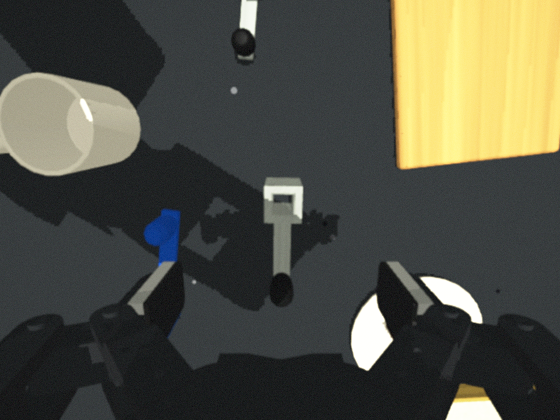

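The wrist picture shows the hub's top at about (283,198), bar going down to the knob at (281,288). Mask the hub for finer numbers.

Run:
```python
from h import *
import pickle
np.set_printoptions(precision=4,suppress=True)
c=pickle.load(open('w2.pkl','rb'));P=c['pixels'];g=cv2.cvtColor(P,cv2.COLOR_RGB2GRAY)
print(g[174:228:2,283]);print(g[174:228:2,267]);print(g[198,256:312:2]);print(g[186,256:312:2])
c0=pickle.load(open('d0.pkl','rb'));t=c0['top'];G=cv2.cvtColor(t['pixels'],cv2.COLOR_RGB2GRAY)
print(G[214:242,342]);print(G[214:242,346]);print(G[224,334:360])
```

```text
[ 54  65 120 135 131 140 215 239 241 230 137  57  60  60  97 126 114 112
 112 113 119 126 126 124 128 128 130]
[ 63  68 125 127 136 137 217 239 236 236 236 237 207 132 127 125 125 130
 131 131 130 130 134 130 109  38  35]
[ 35  32  32  29 151 205 220 231 170  63  59  55  59  62  64  58  46  39
  99 175 233 236 236 173  59  61  62  60]
[ 63  61  63  62 176 225 213 210 207 210 211 211 212 208 214 206 207 211
 206 209 208 204 204 165  63  59  60  61]
[ 65  62  60  62 134 214 200 145 112 104 106  84  64  36  63 144 216 192
 119  93  92  67  62  60  61  62  63  61]
[ 60  63  59  51 117 216 201 161  88  96  90  56  37  59  58 129 213 205
 156  87  90  71  44  66  64  62  63  61]
[ 63  61  63  79 122 176 216 201 106  83  89  91  90  93  97 123 180 215
 175  74  48  48  46  43  52  54]
```

>>> send_rows(
  commands="85 -0.06 0.07 1 0;85 0 0 1 0;85 0 0 1 0;85 0 0 1 0;85 0 0 1 0;85 0 0 1 0;85 0 0 1 0;85 0 0 0.3 0;85 0 0 0 0;25 0 0 0 0;25 0 0 0 0;25 0 0 0 0;25 0 0 0 0;25 0 0 0 0;25 0 0 0 0;25 0 0 0 0;25 0 0 0 0",
  grip_force=60,
)

```text
t: 6.62
tcp_pos: [0.4592, -0.2522, 0.0266]
tool_rot: [0.723, 0.691, 0.0, 0.001]
force: [-0.6, 0.9, 6.6]
finger_gap: 0.363
gripper_force: 58.7
```

>>> send_rows(
  commands="25 0 0 -1 0;25 0 0 -1 0;25 0 0 -1 0;25 0 0 -1 0;25 0 0 -1 0;25 0 0 -1 0;25 0 0 -1 0;25 0 0 -1 1;25 0 0 -1 1;25 0 0 -1 1;25 0 0 -1 0.6",
)

```text
t: 7.53
tcp_pos: [0.458, -0.251, 0.246]
tool_rot: [0.805, 0.594, -0.0, -0.001]
force: [0.7, -0.6, -3.5]
finger_gap: 0.362
gripper_force: 59.8
```

>>> send_rows(
  commands="25 1 -0.1 0 0;25 1 -0.1 0 0;25 1 -0.1 0 0;25 1 -0.1 0 0;25 1 -0.1 0 0;25 1 -0.1 0 0;25 1 -0.1 0 0;25 1 -0.1 0 0;25 1 -0.1 0 0;25 1 -0.1 0 0;25 1 -0.1 0 0;25 1 -0.1 0 0;25 1 -0.1 0 0;25 1 -0.1 0 0;25 1 -0.1 0 0;25 1 -0.1 0 0;25 1 -0.1 0 0;25 1 -0.1 0 0;25 1 -0.1 0 0;25 1 -0.1 0 0",
)

```text
t: 9.2
tcp_pos: [0.5363, 0.1435, 0.2448]
tool_rot: [0.804, 0.595, -0.001, -0.0]
force: [-0.3, 0.9, -2.4]
finger_gap: 0.363
gripper_force: 59.8
```

>>> send_rows(
  commands="25 1 -0.1 0 0;25 1 -0.1 0 0;25 1 -0.1 0 0;25 1 -0.1 0 0;25 1 -0.1 0 0;25 0.9 -0.05 0 0;25 0 0 0 0;25 0 0 0 0",
)

```text
t: 9.87
tcp_pos: [0.5602, 0.2591, 0.2445]
tool_rot: [0.803, 0.596, -0.001, -0.0]
force: [0.4, -0.6, -2.0]
finger_gap: 0.361
gripper_force: 59.8
```

Run:
```python
from station import readout,cams
from h import *
import pickle
s=readout.sense();print(s['t'],s['tcp_pos'],s['tool_rot'],s['force'],s['finger_gap'])
q=s['tool_rot'];x=R.from_quat(q).as_matrix();print(x)
k=[]
for n in('wrist','top','scene'):
    c=cams.snapshot(n);pickle.dump(c,open(n[0]+'3.pkl','wb'))
    p=proj(c,[list(s['tcp_pos'])])[0].astype(int);print(n,p,proj(c,[[.564,.265,.14]]))
    w,h=(160,120) if n=='wrist' else (80,60)
    x0=max(0,p[0]-w//2);y0=max(0,p[1]-h//2);a=c['pixels'][y0:y0+h,x0:x0+w,::-1]
    print(x0,y0,a.shape);k.append(cv2.resize(np.ascontiguousarray(a),(400,300),interpolation=cv2.INTER_CUBIC))
k.append(np.zeros_like(k[0]))
cv2.imwrite('pics/m3.png',np.vstack([np.hstack(k[:2]),np.hstack(k[2:])]))
```

```text
9.8667 [0.5601799  0.25908066 0.24453557] [ 8.03078167e-01  5.95873043e-01 -8.62223048e-04 -1.76332934e-04] [ 0.39665555 -0.5567532  -1.95298639] 0.3605755299595652
[[ 2.89869147e-01  9.57064958e-01 -1.59500909e-03]
 [ 9.57065566e-01 -2.89870571e-01 -7.44332684e-04]
 [-1.17472093e-03 -1.31076920e-03 -9.99998451e-01]]
wrist [278 254] [[281.74434329 199.16932353]]
198 194 (120, 160, 3)
top [120 159] [[131.15456797 170.20503798]]
80 129 (60, 80, 3)
scene [466 229] [[453.49309102 258.15013322]]
426 199 (60, 80, 3)
```

View pics/m3.png

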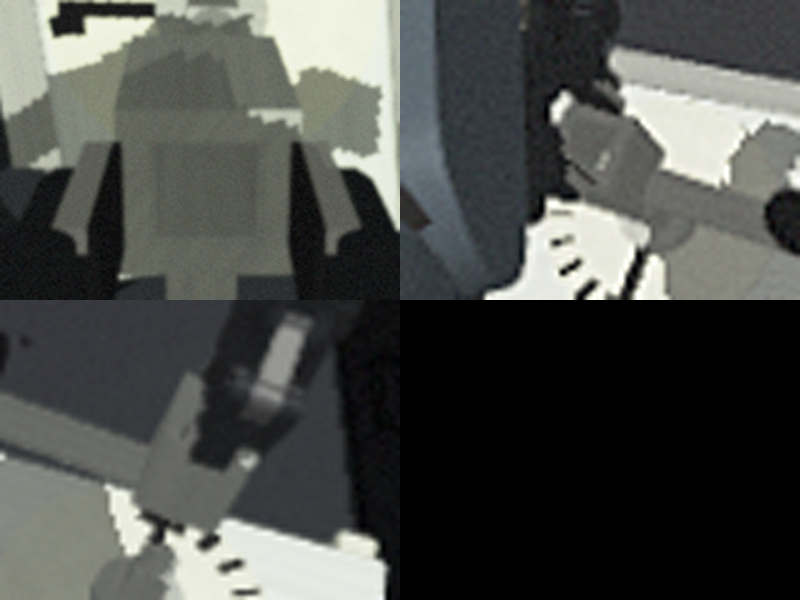

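The held hub is level and square in the grip, with its hole centred at about (281,270) in the wrist view. The collar shows at about (282,198), as predicted.

Run:
```python
from h import *
import pickle
np.set_printoptions(precision=4,suppress=True)
c=pickle.load(open('w3.pkl','rb'));g=cv2.cvtColor(c['pixels'],cv2.COLOR_RGB2GRAY)
f=lambda x,y:((x+.5)/2.5-.5+198,(y+.5)/2.5-.5+194)
h=plane(c,[f(207,190),f(211,108),f(211,275),f(120,190),f(301,190)],.268);print(h)
X=np.array([[.29,.957],[.957,-.29]])
e=np.array([.564,.265])-h[0,:2];print('to go tool x,y',X@e, 'by tcp',X@(np.array([.564,.265])-[.5602,.2591]))
```

```text
[[0.5616 0.2609 0.268 ]
 [0.567  0.2761 0.268 ]
 [0.5573 0.2438 0.268 ]
 [0.5462 0.2656 0.268 ]
 [0.5783 0.2559 0.268 ]]
to go tool x,y [0.0046 0.0011] by tcp [0.0067 0.0019]
```

>>> send_rows(
  commands="25 0.25 0.06 0.5 0;25 0 0 0.5 0;25 0 0 0.5 0;25 0 0 0.5 0;25 0 0 0.25 0;25 0 0 0.25 0;25 0 0 0.25 0;25 0 0 0.25 0;25 0 0 0 0",
)

```text
t: 10.77
tcp_pos: [0.5631, 0.2629, 0.1841]
tool_rot: [0.804, 0.595, -0.001, -0.0]
force: [-0.6, -0.2, -2.3]
finger_gap: 0.361
gripper_force: 59.9
```

>>> send_rows(
  commands="25 0 0 0.2 0;25 0 0 0.2 0;25 0 0 0.2 0;25 0 0 0.1 0;25 0 0 0.1 0;25 0 0 0 0",
)

```text
t: 11.27
tcp_pos: [0.5637, 0.2632, 0.1692]
tool_rot: [0.804, 0.595, 0.0, -0.0]
force: [-0.3, -0.0, -3.3]
finger_gap: 0.358
gripper_force: 60.0
```

>>> send_rows(
  commands="25 0 0 0.1 0;25 0 0 0.05 0;25 0 0 0.05 0;25 0 0 0 0",
)

```text
t: 11.6
tcp_pos: [0.5641, 0.2642, 0.1686]
tool_rot: [0.804, 0.595, 0.002, -0.0]
force: [-4.1, 1.6, 12.0]
finger_gap: 0.362
gripper_force: 62.3
```

>>> send_rows(
  commands="25 0 0 0 0;25 0 0 0 0;25 0 0 0 0.5;25 0 0 0 0.75;25 0 0 0 0.75;25 0 0 0 0.75;25 0 0 0 0.75;25 0 0 0 0.75;25 0 0 0 0.75;25 0 0 0 0.75;25 0 0 0 0.75",
)

```text
t: 12.52
tcp_pos: [0.5649, 0.264, 0.1685]
tool_rot: [0.917, 0.399, 0.002, 0.0]
force: [-3.2, 1.1, 9.6]
finger_gap: 0.363
gripper_force: 62.1
```

Run:
```python
from station import readout
s=readout.sense()
print(s['t'],s['tcp_pos'],s['q'][5],s['force'],s['ft_torque'],s['finger_gap'])
```

```text
12.5167 [0.56492271 0.26398344 0.16852627] 1.008774839841285 [-3.16366648  1.13425181  9.60136134] [0.00951301 0.37369496 0.22565975] 0.36340749411169315
```

>>> send_rows(
  commands="25 0 0 0 0.75;25 0 0 0 0.75;25 0 0 0 0.75;25 0 0 0 0.75;25 0 0 0 0.75;25 0 0 0 0.75;25 0 0 0 0.75;25 0 0 0 0.75;25 0 0 0 0.75;25 0 0 0 0.75;25 0 0 0 0.75;25 0 0 0 0.75;25 0 0 0 0.75;25 0 0 0 0.75;25 0 0 0 0.75;25 0 0 0 0.75",
)

```text
t: 13.85
tcp_pos: [0.5644, 0.2633, 0.1685]
tool_rot: [1.0, -0.009, 0.002, -0.0]
force: [-3.4, -0.2, 10.9]
finger_gap: 0.361
gripper_force: 62.2
```

Run:
```python
from station import readout
s=readout.sense()
print(s['t'],s['tcp_pos'],s['q'][5],s['force'],s['ft_torque'],s['finger_gap'])
```

```text
13.85 [0.56444216 0.26326496 0.1684636 ] 1.846502541327589 [-3.39154553 -0.17904038 10.89411791] [-0.29464963  0.57475151  0.19032151] 0.3613544281914544
```

>>> send_rows(
  commands="25 0 0 0 0.5;25 0 0 0 0.5;25 0 0 0 0.5;25 0 0 0 0.5;25 0 0 0 0",
)

```text
t: 14.27
tcp_pos: [0.5642, 0.2633, 0.1685]
tool_rot: [0.997, -0.078, 0.001, -0.0]
force: [-3.5, -0.3, 10.9]
finger_gap: 0.365
gripper_force: 62.3
```

Run:
```python
from station import readout
s=readout.sense()
print(s['t'],s['tcp_pos'],s['tool_rot'],s['q'][5],s['force'],s['ft_torque'],s['finger_gap'])
```

```text
14.2667 [0.56421329 0.26332714 0.16845538] [ 9.96962197e-01 -7.78736865e-02  1.42563926e-03 -1.82670960e-04] 1.9847584919435872 [-3.48245483 -0.26508245 10.94095157] [-0.29933676  0.73818496  0.1443005 ] 0.36455357455812926
```

>>> send_rows(
  commands="25 0 0 0 0.5;25 0 0 0 0.5;25 0 0 0 0.5;25 0 0 0 0.5;25 0 0 0 0",
)

```text
t: 14.68
tcp_pos: [0.5637, 0.2639, 0.1685]
tool_rot: [0.989, -0.147, 0.001, -0.001]
force: [-4.5, 1.9, 12.4]
finger_gap: 0.363
gripper_force: 62.4
```

Run:
```python
from station import readout
s=readout.sense()
print(s['t'],s['tcp_pos'],s['tool_rot'],s['q'][5],s['force'],s['ft_torque'],s['finger_gap'])
```

```text
14.6833 [0.5637393  0.26389789 0.16847105] [ 9.89191419e-01 -1.46625318e-01  1.01308429e-03 -5.70716534e-04] 2.123381273692656 [-4.51360917  1.86332894 12.35386705] [-0.05010307  0.87709587  0.46470361] 0.3634488388632517
```

>>> send_rows(
  commands="25 0 0 0 0.5;25 0 0 0 0.5;25 0 0 0 0;25 0 0 0 0",
)

```text
t: 15.02
tcp_pos: [0.5637, 0.2639, 0.1684]
tool_rot: [0.984, -0.179, 0.001, -0.0]
force: [-4.1, 1.0, 12.3]
finger_gap: 0.36
gripper_force: 62.6
```

Run:
```python
from station import readout
s=readout.sense()
print(s['t'],s['tcp_pos'],s['tool_rot'],s['q'][5],s['force'],s['ft_torque'],s['finger_gap'])
```

```text
15.0167 [0.56369555 0.26388958 0.16844289] [ 9.83757902e-01 -1.79496922e-01  1.06407686e-03 -3.37419253e-04] 2.190592936759085 [-4.05400721  1.04555005 12.3427815 ] [0.02179434 0.8583996  0.93870807] 0.35998843716919926
```

>>> send_rows(
  commands="25 0 0 0 -0.5;25 0 0 0 -0.5;25 0 0 0 -0.5;25 0 0 -0.2 0;25 0 0 -0.3 0;25 0 0 -0.5 0;25 0 0 -0.5 0;25 0 0 -0.5 0;25 0 0 -0.5 0;25 0 0 -0.5 0;25 0 0 -1 0;25 0 0 -1 0;25 0 0 0 0",
)

```text
t: 16.1
tcp_pos: [0.5668, 0.2635, 0.2713]
tool_rot: [0.991, -0.13, 0.005, -0.002]
force: [1.4, 0.3, -1.3]
finger_gap: 0.361
gripper_force: 63.1
```

Run:
```python
from station import readout,cams
from h import *
s=readout.sense()
print(s['t'],s['tcp_pos'],s['tool_rot'],s['force'],s['ft_torque'],s['finger_gap'])
c=cams.snapshot('wrist');np.save('w4.npy',c['pixels'])
M=R.from_quat(s['tool_rot']).as_matrix();print(M.T@(np.array([.675,-.10,.0])-s['tcp_pos']),M)
p=c['pixels'][90:330,120:440,::-1]
g=cams.snapshot('top')['pixels'][130:220,80:200,::-1]
cv2.imwrite('pics/w4.png',np.hstack([cv2.resize(np.ascontiguousarray(p),(400,300)),cv2.resize(np.ascontiguousarray(g),(400,300))]))
```

```text
16.1 [0.56676384 0.26346133 0.27125058] [ 0.99147149 -0.13020735  0.00521028 -0.00178583] [ 1.36264941  0.32266737 -1.26328861] [ 0.00863767 -0.10979073  0.0089466 ] 0.36105907294802875
[0.1957341  0.32451951 0.27160878] [[ 0.9660378  -0.25817514  0.01079676]
 [-0.25821236 -0.96608571  0.00218437]
 [ 0.00986664 -0.00489804 -0.99993933]]
```

View pics/w4.png

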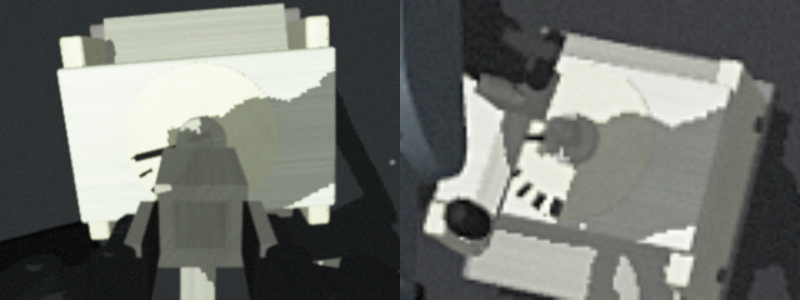

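The top half of this picture shows the pointer now at left of the collar, past the last ticks, so the shaft is at the thin end. The crank is free and held. I'll carry it to the board.

>>> send_rows(
  commands="25 0.6 1 0 0;25 0.6 1 0 0;25 0.6 1 0 0;25 0.6 1 0 0;25 0.6 1 0 0;25 0.6 1 0 0;25 0.6 1 0 0;25 0.6 1 0 0;25 0.6 1 0 0;25 0.6 1 0 0;25 0.6 1 0 0;25 0.6 1 0 0;25 0.6 1 0 0;25 0.6 1 0 0;25 0.6 1 0 0;25 0.6 1 0 0;25 0.2 0.2 0 0;25 0 0 0 0",
)

```text
t: 17.7
tcp_pos: [0.6691, -0.1025, 0.2632]
tool_rot: [0.991, -0.132, -0.001, -0.0]
force: [0.1, 0.9, -3.4]
finger_gap: 0.357
gripper_force: 63.0
```

>>> send_rows(
  commands="25 0 0 1 0;25 0 0 1 0;25 0 0 1 0;25 0 0 1 0;25 0 0 1 0;25 0 0 1 0;25 0 0 1 0;25 0 0 1 0;25 0 0 1 0;25 0 0 1 0;25 0 0 0.5 0;25 0 0 0 0;25 0 0 0 0",
)

```text
t: 18.78
tcp_pos: [0.6689, -0.0995, 0.0547]
tool_rot: [0.992, -0.13, -0.001, -0.0]
force: [0.2, -0.4, -1.5]
finger_gap: 0.358
gripper_force: 63.0
```

>>> send_rows(
  commands="25 0 0 0.2 0;25 0 0 0.2 0;25 0 0 0.1 0;25 0 0 0.1 0;25 0 0 0 0",
)

```text
t: 19.2
tcp_pos: [0.6694, -0.1006, 0.0432]
tool_rot: [0.991, -0.13, -0.0, -0.0]
force: [-0.3, -0.2, -2.7]
finger_gap: 0.359
gripper_force: 63.1
```

>>> send_rows(
  commands="25 0 0 0.05 0;25 0 0 0.05 0;25 0 0 0.05 0;25 0 0 0 0",
)

```text
t: 19.53
tcp_pos: [0.6701, -0.1007, 0.0409]
tool_rot: [0.992, -0.13, 0.001, 0.0]
force: [-0.2, 0.3, 1.4]
finger_gap: 0.362
gripper_force: 63.8
```

Contact made at the board. Now I'll release, rise and check.

>>> send_rows(
  commands="25 0 0 0.03 0;45 0 0 0 0;60 0 0 0 0;85 0 0 0 0;85 0 0 0 0;85 0 0 0 0;85 0 0 0 0;85 0 0 0 0;85 0 0 0 0;85 0 0 -0.5 0;85 0 0 -1 0;85 0 0 -1 0;85 0 0 -1 0;85 0 0 -1 0;85 0 0 -1 0;85 0 0 -1 0;85 0 0 -1 0;85 0 0 0 0;85 0 0 0 0",
)

```text
t: 21.12
tcp_pos: [0.6703, -0.1008, 0.1917]
tool_rot: [0.992, -0.13, 0.002, 0.0]
force: [-0.6, -0.2, -0.7]
finger_gap: 0.994
gripper_force: 0.0
```

Run:
```python
from station import readout,cams
from h import *
s=readout.sense();print(s['t'],s['tcp_pos'],s['force'],s['finger_gap'])
k=[]
for n,(x,y) in(('wrist',(120,130)),('scene',(180,180))):
    c=cams.snapshot(n);w,h=(320,240) if n=='wrist' else (320,240)
    k.append(cv2.resize(np.ascontiguousarray(c['pixels'][y:y+h,x:x+w,::-1]),(400,300)))
cv2.imwrite('pics/w5.png',np.hstack(k))
```

```text
21.1167 [ 0.67030568 -0.10078364  0.19167394] [-0.57287394 -0.19520109 -0.67629156] 0.9938699139654565
```

View pics/w5.png

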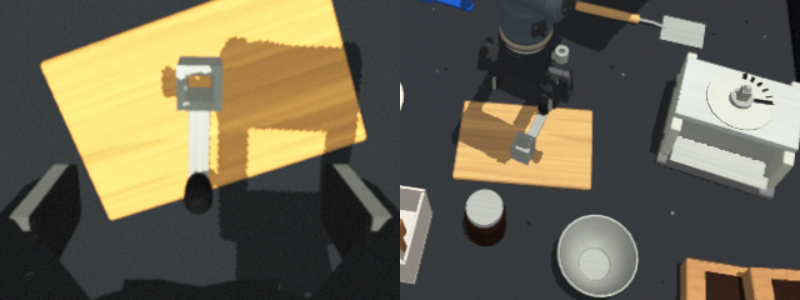

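The crank lies flat on the board (hub at about (200,85) in the left crop). In the right crop the pointer points along the machine past the last tick, and the gripper is clear.

```bash
python3 -c "
from station import sign_off
print(sign_off())"
```

```text
the job is handed in; nothing more can be done
None
```

I fitted the crank down onto the shaft, turned it clockwise until the torque rose sharply at the stop, laid it flat on the board, and handed the job in at about 21 s; no verdict came back.

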